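# Close the storage jar whose lid has not caught

## Task

The lid of the big storage jar on the kitchen counter has been put on badly: it sits high on top of the thread. Turn it backwards (anticlockwise from above) until its nose is over the round stud on the jar's shoulder and the lid drops into the thread, then screw it down clockwise until it stops, with its nose over the long rib, and let go. Leave the smaller jar standing where it is.

Things in the scene. Friction and masses are not known exactly. Their poses are not given: they have to be found in the camera images.
- jar: Big squat white jar, 108 mm wide, on a cork disc, fixed to the counter. Origin: centre of its underside, z up. Rim (inside the lid) 120 mm up, shoulder 95 mm up. On the shoulder, two dark steel marks: a round stud, 10 mm wide, in the direction of the jar's +x axis, where the lid drops in; and a long rib running on down the side, 60 degrees clockwise of it (seen from above), where the lid stops.
- lid_grip (a point): Centre of the black grip bar (46 mm long, 14 wide, 26 high) on the big jar's loose steel lid (64 mm across, 22 high, 0.12 kg). The lid's flat top is 13 mm below this point. x: along the bar to the nose; z up. At the start it rests on the thread, this point 150 mm above the jar's underside, the nose 37 to 65 degrees clockwise of the stud. It fits the neck with 2 mm of play sideways.
- lid_nose (a point): Tip of the lid's nose, a flat black pointer 8 mm wide from one end of the bar over the lid's edge; 42 mm from the lid's axis, 10.5 mm below the bar's centre. With the nose within 12 degrees of the stud the lid can go straight down 8 mm, as the hand goes down. Turned 60 degrees clockwise from there it goes down 4 mm more (evenly up to 45 degrees) to a hard stop; it has 1 to 2 mm of play in height.
- small_jar_mid (a point): Centre of a smaller white jar, 78 mm wide and 105 mm high over its bar, already shut, standing loose on the counter; this point is 50 mm above its underside. To be left where it is.
Mind the look-alikes: they are no part of the job. Leave any pink or yellow look-alike of the part that bears lid_grip alone.

How it is judged:
On the way:
1. the lid, turned back until its nose is near the stud, has dropped into the thread (z of lid_grip in the frame of jar below 0.1455 m and x of lid_nose in the frame of jar above 0 m and y of lid_nose in the frame of jar above -0.018 m), for 0.1 s.
At the end, for the whole second after the job is handed in: The lid is down in the thread, the centre of its bar less than 140.5 mm above the jar's underside, level within 6 degrees and centred within 6 mm, its nose within about 13 degrees of the long rib (42 mm nose at least 30.5 mm clockwise of the line through the stud) (z of lid_grip in the frame of jar below 0.1405 m and horizontal distance between lid_grip and jar below 0.006 m and x of lid_nose in the frame of jar above 0 m and y of lid_nose in the frame of jar below -0.0305 m and angle between lid_grip's own z axis and vertical below 0.1 rad); the robot touches nothing.
It fails at once if the smaller jar is pushed more than 20 mm or tipped (distance of small_jar_mid from where it was at the start of the episode above 0.02 m or angle between small_jar_mid's own z axis and vertical above 0.35 rad).
It also fails if it takes over 42 s, if anything falls off the work surface, if the arm or the gripper's body presses on something with over 40 N, if the wrist force passes 120 N, or if a joint passes its speed limit or range.

## Robot

A 6-joint arm with a two-finger parallel gripper is mounted at the origin on the work surface. World frame = base frame: x ahead of the robot, y to its left, z up, the work surface at z = 0. Lengths are in m, angles in rad, forces in N, time in s.
With the tool pointing down it reaches from about 0.35 to 0.85 m from the base axis. Payload 8.1 kg.
Tool frame: the origin (TCP) lies at the very end of the fingers, on their centre line; the grasp point (between the pads) lies 19 mm behind it; z points along the fingers, y is the direction in which the jaws open and shut (so a half turn about z gives the same grasp; the last joint's range is limited). The gripper opens to 93 mm and grips with 3 to 60 N. Pads are 15 mm wide; open, the fingers measure 128 mm over their backs; the gripper's body (75 mm by 188 mm) begins 65 mm behind the grasp point.
Start: joints at [1.228, 0.13, 1.488, -0, 1.523, -0.085], TCP at [0.153, 0.58, 0.219] pointing down, gripper open.
Joint ranges: [-2.96, 2.96], [-0.89, 2.26], [0.02, 2.5], [-1.34, 4.48], [0, 2.73], [-2.66, 2.66]. Speed limits (rad/s): [2.39, 2.39, 2.79, 3.14, 3.14, 3.14].

## Interface

Orientations are given as a rotation vector (axis times angle).
In Python, from plant import robot gives the robot as it stands.
- The arm moves only by the shell command python3 -m inch 'ROWS' [FORCE]. ROWS is JSON, a list that holds one entry, the list of rows, each a list of 7 numbers: the shift along the tool's x, y, z in cm, then the turn, a rotation vector about the tool's x, y, z in degrees, then the gripper command: -1 is fully open, 1 is shut, values between are in proportion. A call has 1 to 5 rows; each row shifts and turns the commanded pose from where the row before left it, along the tool's axes as they then stand; what a row does not reach is not made up. A row lasts 1/10 s, in which the tool goes at most 50 mm and 8.59 degrees, less where a joint would pass 70% of its speed; a pose out of reach is approached as far as the arm can. A call with a gripper value outside its range is refused whole. The fingers move at their own pace and stop on an object; FORCE is the grip in N (left out, the last holds). Time passes only in rows, so rows that do not move let the fingers close. It gives the time, the measured TCP pose, the force and the opening at its end, in the units of the state.
- robot.read_state(): the state, without advancing time (a new reading comes with each control period).
- robot.read_camera(name): name is "side" or "top"; returns a dict with "image" (420x560x3 uint8, blue, green, red), "K" (3x3 intrinsics, pixels), "distortion" ([k1, k2, p1, p2, k3] as OpenCV has them; the pictures are not rectified), "R" (3x3) and "t" (3): a world point X has camera coordinates R X + t. Camera axes: x right, y down, z forward; pixel columns grow to the right and rows downward; lengths in m; the calibration is good to about 2 mm. A picture is of the moment at which its call begins. There is no depth.
- robot.close_job(): hands the job in, once; it reports no verdict.
The state is a dict: "t": time; "q": joint angles; "dq": joint speeds; "joint_torque": joint torques, N m; "tool_pos": TCP position; "orientation": TCP orientation; "force": force on the tool from outside, world axes, zero at the start; "wrist_torque": the same for the moment, N m; "opening": finger opening in m.
Only numpy, scipy, OpenCV 4.12 (cv2) and the standard library are available. Lean on these libraries where they do the work, as an engineer would, in place of code of your own. Each camera call takes 0.05 s, during which the arm holds its last target. There are 200 camera calls.

## Working session

There is one attempt and no reset: what is moved stays moved. The work goes in short steps, Python scripts to look and compute and a shell command to move; the robot and the scene stay as the last step left them, time stands still between calls to the robot, and variables do not carry over. Pictures are saved under pics/ and viewed, about 8 in all and at most 12, crops included, and the job is handed in when it is done.

```bash
mkdir -p pics; ls; python3 - <<'E'
from plant import robot
import cv2,numpy as np
for n in("side","top"):
    c=robot.read_camera(n);cv2.imwrite(f"pics/{n}0.png",c["image"]);np.savez(f"pics/{n}.npz",**{k:c[k] for k in("K","distortion","R","t")})
    print(n,np.round(-np.array(c["R"]).T@c["t"],3),np.array(c["R"])[2].round(2))
s=robot.read_state();print(s)
E
```

```text
pics
side [0.271 0.579 0.606] [ 0.39 -0.67 -0.63]
top [0.458 0.032 0.886] [ 0.13 -0.02 -0.99]
{'t': 0.1, 'q': array([ 1.22758245e+00,  1.31081394e-01,  1.48916633e+00, -2.26775393e-06,
        1.52299852e+00, -8.54159273e-02]), 'dq': array([ 8.54492020e-04, -3.39437025e-03, -2.23670226e-03,  2.71114639e-03,
       -8.53919986e-04, -5.70911307e-05]), 'joint_torque': array([ 1.32745598e-03, -5.61345077e+01, -4.93093872e+01,  7.70337204e-02,
        2.91406258e-02, -6.03925264e-05]), 'tool_pos': array([0.15278681, 0.57969175, 0.21769711]), 'orientation': array([-4.03782416e-01, -3.11518251e+00,  2.53850254e-03]), 'force': array([ 0.16721178,  0.24530987, -0.58189724]), 'wrist_torque': array([ 0.00762774, -0.02441653,  0.01069387]), 'opening': 0.09278672523589158}
```

View pics/side0.png

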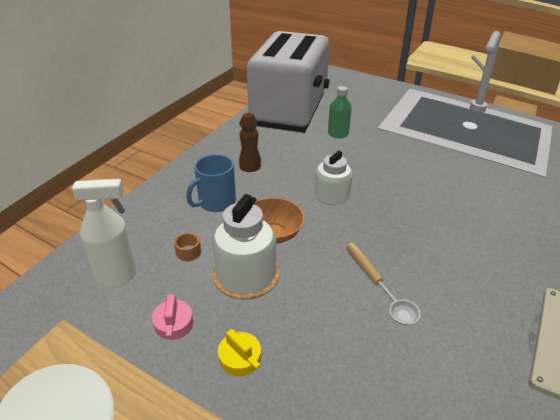

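View pics/top0.png

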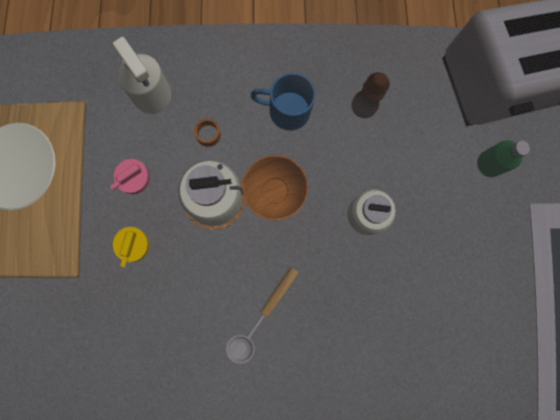

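The side view shows the big jar at about (244,250). The top view shows its lid at (206,184), with the bar pointing right, and the small jar at (375,210). I'll enlarge both.

```bash
python3 - <<'E'
import cv2,numpy as np
a=cv2.imread("pics/top0.png")[145:235,165:255];b=cv2.imread("pics/side0.png")[185:300,195:295]
a=cv2.resize(a,(450,450),interpolation=cv2.INTER_CUBIC)
b=cv2.resize(b[:, :],(340,391),interpolation=cv2.INTER_CUBIC)
o=np.zeros((450,800,3),np.uint8);o[:,:450]=a;o[:391,455:795]=b
cv2.imwrite("pics/crop1.png",cv2.convertScaleAbs(o,alpha=1.3))
E
```

```text
(no output)
```

View pics/crop1.png

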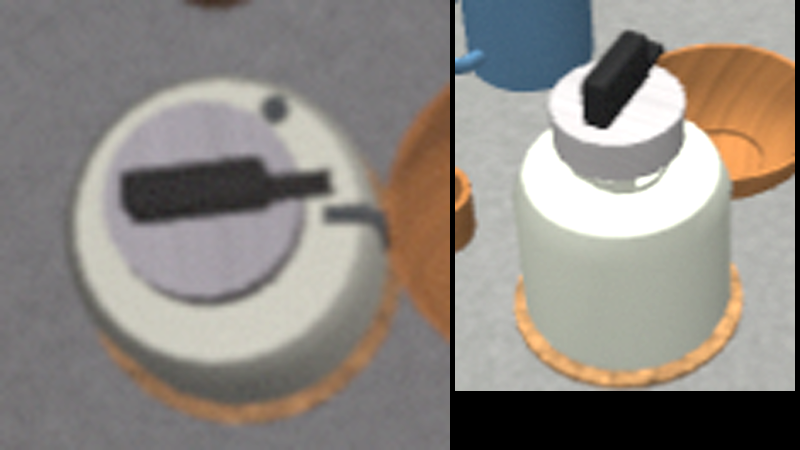

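```bash
cat > h.py <<'E'
import cv2,numpy as np
C={n:np.load(f"pics/{n}.npz") for n in("side","top")}
def ray(n,p):
    c=C[n];u=cv2.undistortPoints(np.array([[p]],float),c["K"],c["distortion"])[0,0]
    return -c["R"].T@c["t"],c["R"].T@np.r_[u,1]
def atz(n,p,z):
    o,d=ray(n,p);return o+d*(z-o[2])/d[2]
def tri(a,b):
    o1,d1=ray("side",a);o2,d2=ray("top",b)
    s=np.linalg.lstsq(np.c_[d1,-d2],o2-o1,rcond=None)[0]
    p,q=o1+s[0]*d1,o2+s[1]*d2;return (p+q)/2,np.linalg.norm(p-q)
def proj(n,X):
    c=C[n];return cv2.projectPoints(np.array([X],float),cv2.Rodrigues(c["R"])[0],c["t"],c["K"],c["distortion"])[0][0,0]
E
python3 - <<'E'
from h import *
T=lambda x,y:(165+x/5-.4,145+y/5-.4)
S=lambda x,y:(195+(x-455)/3.4-.35,185+y/3.4-.35)
print(tri(S(617,105),T(204,200)))
# bar top near-left end: top edge midpoint far-from-nose
for h in (0,.006,.012):
    L=atz("top",T(204,200),.137+h);print(h,L)
    for nm,p,z in(("stud",(274,109),.097),("nose",(330,181),.1395),("rib",(325,213),.097),("barL",(123,196),.163),("barR",(267,182),.163)):
        P=atz("top",T(*p),z+h);d=(P-L)[:2];print(nm,P.round(4),np.linalg.norm(d).round(4),np.degrees(np.arctan2(d[1],d[0])).round(1))
E
```

```text
(array([0.5983356 , 0.11967368, 0.13419048]), np.float64(0.00047927386160737204))
0 [0.59759138 0.11924268 0.137     ]
stud [0.6359 0.1004 0.097 ] 0.0427 -26.2
nose [0.6027 0.0789 0.1395] 0.0406 -82.7
rib [0.6001 0.0833 0.097 ] 0.036 -86.0
barL [0.5943 0.1412 0.163 ] 0.0222 98.4
barR [0.5981 0.0968 0.163 ] 0.0224 -88.6
0.006 [0.59647553 0.11854609 0.143     ]
stud [0.6346 0.0999 0.103 ] 0.0424 -26.1
nose [0.6016 0.0786 0.1455] 0.0403 -82.7
rib [0.599  0.0829 0.103 ] 0.0357 -85.9
barL [0.5932 0.1403 0.169 ] 0.022 98.5
barR [0.597  0.0963 0.169 ] 0.0222 -88.7
0.012 [0.59535968 0.1178495  0.149     ]
stud [0.6332 0.0994 0.109 ] 0.0421 -26.0
nose [0.6004 0.0782 0.1515] 0.04 -82.7
rib [0.5979 0.0825 0.109 ] 0.0354 -85.8
barL [0.5921 0.1394 0.175 ] 0.0218 98.6
barR [0.5958 0.0958 0.175 ] 0.0221 -88.8
```

The nose is at world bearing about -84°, the stud at -26° and the rib at -86°. That puts the jar axis near (0.597, 0.119), and the lid has to turn back about 58°. I'll lift first, then travel across.

```bash
python3 -m inch '[[[0,0,-4.9,0,0,0,-1],[0,0,-4.9,0,0,0,-1],[-4.2,-2.56,0,0,0,0,-1],[-4.2,-2.56,0,0,0,0,-1],[-4.2,-2.56,0,0,0,0,-1]]]' 20; python3 -m inch '[[[-4.2,-2.56,0,0,0,0,-1],[-4.2,-2.56,0,0,0,0,-1],[-4.2,-2.56,0,0,0,0,-1],[-4.2,-2.56,0,0,0,0,-1],[-4.2,-2.56,0,0,0,0,-1]]]'; python3 -m inch '[[[-4.2,-2.56,0,0,0,0,-1],[-4.2,-2.56,0,0,0,0,-1],[-4.2,-2.56,0,0,0,0,-1],[-4.2,-2.56,0,0,0,0,-1],[-4.2,-2.56,0,0,0,0,-1]]]';  python3 -m inch '[[[0,0,0,0,0,8.5,-1],[0,0,0,0,0,8.5,-1],[0,0,0,0,0,8.5,-1],[0,0,0,0,0,8.5,-1],[0,0,0,0,0,8.5,-1]]]'; python3 -m inch '[[[0,0,0,0,0,8.5,-1],[0,0,0,0,0,8.5,-1],[0,0,0,0,0,8.5,-1],[0,0,0,0,0,0,-1],[0,0,0,0,0,0,-1]]]'
cat > st.py <<'E'
from plant import robot
import numpy as np
from scipy.spatial.transform import Rotation as R
s=robot.read_state();M=R.from_rotvec(s["orientation"]).as_matrix()
print("t",round(s["t"],2),"tcp",s["tool_pos"].round(4),"yawy",np.degrees(np.arctan2(M[1,1],M[0,1])).round(2),"z",M[:,2].round(3),"F",s["force"].round(1),"T",s["wrist_torque"].round(2),"open",round(s["opening"],4),"q6",s["q"][5].round(2))
import sys
if len(sys.argv)>2:
    w=np.array([float(sys.argv[1]),float(sys.argv[2])])-s["tool_pos"][:2]
    print("tool dx,dy cm to target",(M[:2,:2].T@w*100).round(2))
E
python3 st.py .597 .119
```

```text
t: 0.6
tool_pos: [0.2558, 0.4727, 0.3166]
orientation: [0.402, 3.116, 0.0]
force: [0.1, 0.6, -1.1]
opening: 0.0931
t: 1.1
tool_pos: [0.4265, 0.2947, 0.3164]
orientation: [-0.404, -3.115, 0.0]
force: [1.0, 1.7, 0.7]
opening: 0.093
t: 1.6
tool_pos: [0.597, 0.1174, 0.3162]
orientation: [-0.404, -3.115, 0.0]
force: [0.5, 1.4, 0.2]
opening: 0.0933
t: 2.1
tool_pos: [0.5959, 0.119, 0.3159]
orientation: [-1.514, -2.752, 0.001]
force: [0.1, 1.0, 0.3]
opening: 0.093
t: 2.6
tool_pos: [0.5959, 0.1192, 0.3162]
orientation: [-2.071, -2.361, 0.001]
force: [0.6, -0.0, 0.6]
opening: 0.0926
t 2.6 tcp [0.5959 0.1192 0.3162] yawy 7.49 z [-0.001 -0.    -1.   ] F [ 0.6 -0.   0.6] T [-0.05  0.05 -0.  ] open 0.0926 q6 -0.02
tool dx,dy cm to target [-0.03  0.11]
```

```bash
python3 -m inch '[[[0,0.1,4.5,0,0,1.5,-1],[0,0,4.5,0,0,0,-1],[0,0,4.4,0,0,0,-1],[0,0,0,0,0,0,-1],[0,0,0,0,0,0,-1]]]'; python3 st.py .597 .119
python3 - <<'E'
from plant import robot
import cv2,numpy as np
a=robot.read_camera("side")["image"];b=robot.read_camera("top")["image"]
cv2.imwrite("pics/s1.png",a)
o=np.hstack([cv2.resize(a[160:300,180:320],(400,400),interpolation=2),cv2.resize(b[130:250,140:260],(400,400),interpolation=2)])
cv2.imwrite("pics/c2.png",cv2.convertScaleAbs(o,alpha=1.3))
E
```

```text
t: 3.1
tool_pos: [0.5965, 0.1193, 0.1828]
orientation: [-2.104, -2.331, 0.002]
force: [0.2, 0.2, -0.1]
opening: 0.0928
t 3.1 tcp [0.5965 0.1193 0.1828] yawy 5.86 z [-0.002 -0.    -1.   ] F [ 0.2  0.2 -0.1] T [-0.07  0.01 -0.02] open 0.0928 q6 0.01
tool dx,dy cm to target [-0.03  0.04]
```

View pics/c2.png

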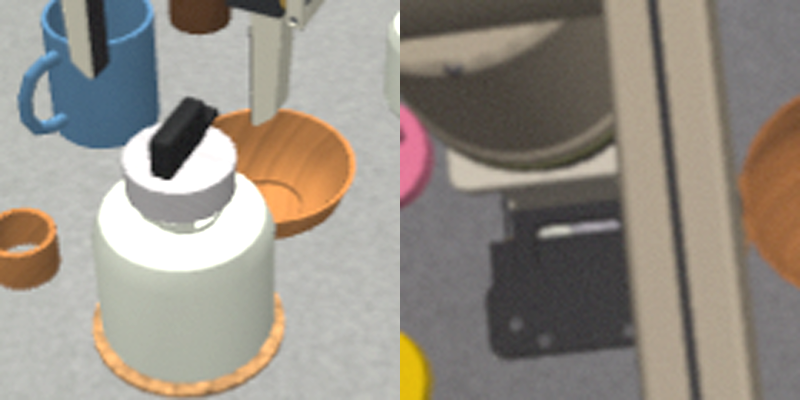

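The fingers straddle the bar: in the left crop it runs from (170,140) to (210,110), and nothing is in the way. Next I'll descend and grip.

```bash
python3 -m inch '[[[0,0,2.5,0,0,0,-1],[0,0,1.5,0,0,0,-1],[0,0,0,0,0,0,-1],[0,0,0,0,0,0,1],[0,0,0,0,0,0,1]]]' 25; python3 -m inch '[[[0,0,0,0,0,0,1],[0,0,0,0,0,0,1],[0,0,0,0,0,0,1],[0,0,0,0,0,0,1],[0,0,0,0,0,0,1]]]';python3 st.py .597 .119
```

```text
t: 3.7
tool_pos: [0.5979, 0.1194, 0.1443]
orientation: [2.106, 2.329, 0.002]
force: [0.2, -0.1, 0.5]
opening: 0.0814
t: 4.2
tool_pos: [0.597, 0.1193, 0.1427]
orientation: [-2.108, -2.33, 0.0]
force: [0.4, 0.1, 0.2]
opening: 0.0414
t 4.2 tcp [0.597  0.1193 0.1427] yawy 5.73 z [-0. -0. -1.] F [0.4 0.1 0.2] T [-0.04  0.08  0.02] open 0.0414 q6 0.01
tool dx,dy cm to target [-0.03 -0.01]
```

```bash
python3 -m inch '[[[0,0,0,0,0,0,1],[0,0,0,0,0,0,1],[0,0,0,0,0,0,1],[0,0,0,0,0,0,1],[0,0,0,0,0,0,1]]]';python3 st.py .597 .119
```

```text
t: 4.7
tool_pos: [0.5971, 0.1193, 0.1426]
orientation: [2.108, 2.33, 0.0]
force: [0.6, -0.0, -0.2]
opening: 0.0137
t 4.7 tcp [0.5971 0.1193 0.1426] yawy 5.73 z [ 0.  0. -1.] F [ 0.6 -0.  -0.2] T [-0.09  0.02 -0.03] open 0.0137 q6 0.01
tool dx,dy cm to target [-0.03 -0.01]
```

Gripped at 13.7 mm with almost no side force. Now I'll turn anticlockwise, which is negative about tool z.

```bash
python3 -m inch '[[[0,0,0,0,0,-6,1],[0,0,0,0,0,-6,1],[0,0,0,0,0,-6,1],[0,0,0,0,0,-6,1],[0,0,0,0,0,-6,1]]]';python3 st.py .597 .119; python3 -m inch '[[[0,0,0,0,0,-6,1],[0,0,0,0,0,-6,1],[0,0,0,0,0,-6,1],[0,0,0,0,0,-6,1],[0,0,0,0,0,-4,1]]]';python3 st.py .597 .119
python3 - <<'E'
from plant import robot
import cv2,numpy as np
a=robot.read_camera("side")["image"];b=robot.read_camera("top")["image"]
o=np.hstack([cv2.resize(a[160:300,180:320],(400,400),interpolation=2),cv2.resize(b[130:250,140:260],(400,400),interpolation=2)])
cv2.imwrite("pics/c3.png",cv2.convertScaleAbs(o,alpha=1.3))
E
```

```text
t: 5.2
tool_pos: [0.5969, 0.1192, 0.1426]
orientation: [-1.427, -2.799, 0.001]
force: [-1.0, -1.1, 0.6]
opening: 0.0139
t 5.2 tcp [0.5969 0.1192 0.1426] yawy 35.98 z [-0. -0. -1.] F [-1.  -1.1  0.6] T [-0.19  0.18 -0.03] open 0.0139 q6 -0.51
tool dx,dy cm to target [-0.02 -0.  ]
t: 5.7
tool_pos: [0.5968, 0.1193, 0.1423]
orientation: [-0.707, -3.06, 0.0]
force: [0.8, -0.0, -2.0]
opening: 0.0139
t 5.7 tcp [0.5968 0.1193 0.1423] yawy 63.97 z [-0.001 -0.    -1.   ] F [ 0.8 -0.  -2. ] T [ 0.02 -0.03  0.03] open 0.0139 q6 -1.0
tool dx,dy cm to target [-0.03 -0.02]
```

View pics/c3.png

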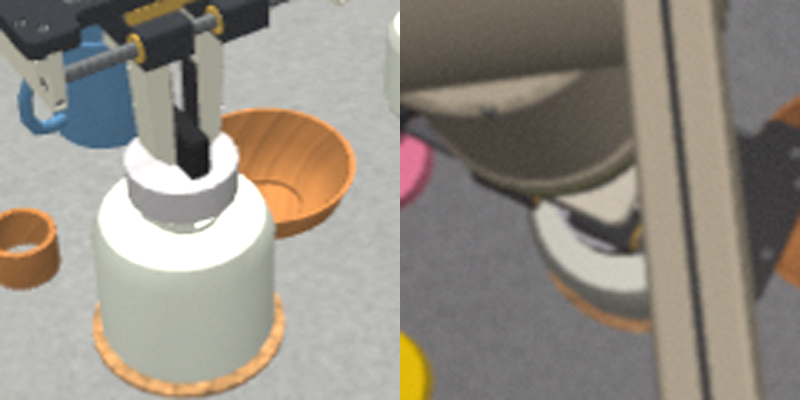

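The lid turned with the hand: in the left crop the bar at (190,150) now points away from the camera, and the top view is hidden by the gripper. Yaw is 64°, so the nose is at about -26°. Now I'll push down gently.

```bash
python3 -m inch '[[[0,0,0.15,0,0,0,1],[0,0,0.15,0,0,0,1],[0,0,0.1,0,0,0,1],[0,0,0,0,0,0,1]]]';python3 st.py .597 .119
```

```text
t: 6.2
tool_pos: [0.5968, 0.1193, 0.1383]
orientation: [-0.715, -3.059, 0.0]
force: [0.0, -0.9, -1.1]
opening: 0.0137
t 6.2 tcp [0.5968 0.1193 0.1383] yawy 63.7 z [-0.001 -0.    -1.   ] F [ 0.  -0.9 -1.1] T [-0.03  0.02 -0.01] open 0.0137 q6 -1.0
tool dx,dy cm to target [-0.03 -0.02]
```

```bash
python3 -m inch '[[[0,0,0.15,0,0,0,1],[0,0,0.15,0,0,0,1],[0,0,0.1,0,0,0,1],[0,0,0,0,0,0,1]]]';python3 st.py .597 .119;python3 - <<'E'
from plant import robot
import cv2
a=robot.read_camera("side")["image"]
cv2.imwrite("pics/c4.png",cv2.convertScaleAbs(cv2.resize(a[160:300,180:320],(560,560),interpolation=2),alpha=1.2))
E
```

```text
t: 6.6
tool_pos: [0.5971, 0.1193, 0.1347]
orientation: [0.714, 3.059, 0.0]
force: [0.4, 0.3, -1.9]
opening: 0.0137
t 6.6 tcp [0.5971 0.1193 0.1347] yawy 63.73 z [ 0. -0. -1.] F [ 0.4  0.3 -1.9] T [-0.01  0.05 -0.01] open 0.0137 q6 -1.0
tool dx,dy cm to target [-0.01 -0.03]
```

View pics/c4.png

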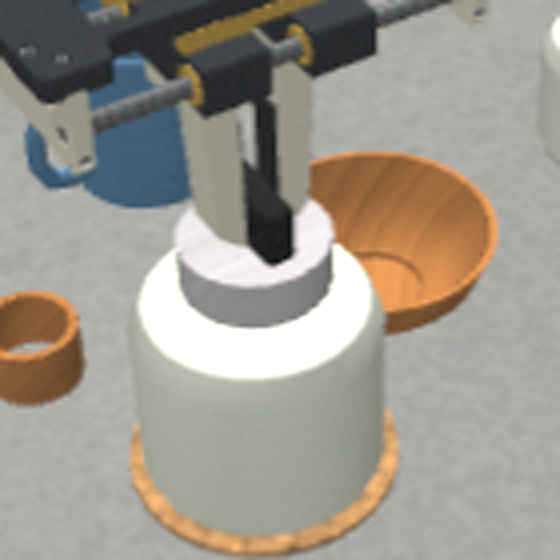

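The lid has dropped: it sits on the shoulder at (255,270) and the hand went down 7.9 mm. Next I'll screw clockwise, following the pitch.

```bash
python3 -m inch '[[[0,0,0.045,0,0,5,1],[0,0,0.045,0,0,5,1],[0,0,0.045,0,0,5,1],[0,0,0.045,0,0,5,1],[0,0,0,0,0,0,1]]]';python3 st.py .597 .119
```

```text
t: 7.15
tool_pos: [0.598, 0.1194, 0.134]
orientation: [1.236, 2.886, 0.002]
force: [0.3, -0.2, 5.0]
opening: 0.0142
t 7.15 tcp [0.598  0.1194 0.134 ] yawy 43.64 z [ 0.002  0.    -1.   ] F [ 0.3 -0.2  5. ] T [-0.04 -0.14 -0.1 ] open 0.0142 q6 -0.65
tool dx,dy cm to target [ 0.04 -0.1 ]
```

```bash
python3 -m inch '[[[0,0,0.04,0,0,5,1],[0,0,0.04,0,0,5,1],[0,0,0.04,0,0,5,1],[0,0,0.04,0,0,5,1],[0,0,0,0,0,0,1]]]';python3 st.py .597 .119
```

```text
t: 7.65
tool_pos: [0.5978, 0.1193, 0.1321]
orientation: [1.715, 2.63, 0.002]
force: [0.9, 0.1, 4.9]
opening: 0.0138
t 7.65 tcp [0.5978 0.1193 0.1321] yawy 23.78 z [ 0.002  0.    -1.   ] F [0.9 0.1 4.9] T [-0.09 -0.09  0.  ] open 0.0138 q6 -0.3
tool dx,dy cm to target [ 0.01 -0.08]
```

```bash
python3 -m inch '[[[0,0,0.04,0,0,4,1],[0,0,0.03,0,0,4,1],[0,0,0,0,0,4,1],[0,0,0,0,0,4,1],[0,0,0,0,0,0,1]]]';python3 st.py .597 .119
```

```text
t: 8.15
tool_pos: [0.5972, 0.1193, 0.1308]
orientation: [2.063, 2.369, 0.0]
force: [0.8, -0.6, 4.9]
opening: 0.0139
t 8.15 tcp [0.5972 0.1193 0.1308] yawy 7.88 z [ 0.  0. -1.] F [ 0.8 -0.6  4.9] T [-0.11 -0.02 -0.09] open 0.0139 q6 -0.02
tool dx,dy cm to target [-0.02 -0.02]
```

```bash
python3 -m inch '[[[0,0,0,0,0,2,1],[0,0,0,0,0,2,1],[0,0,0,0,0,0,1]]]';python3 st.py .597 .119;python3 -m inch '[[[0,0,0,0,0,2,1],[0,0,0,0,0,2,1],[0,0,0,0,0,0,1]]]';python3 st.py .597 .119
```

```text
t: 8.45
tool_pos: [0.5971, 0.1193, 0.1306]
orientation: [2.144, 2.297, 0.0]
force: [0.4, -0.9, 2.8]
opening: 0.0137
t 8.45 tcp [0.5971 0.1193 0.1306] yawy 3.95 z [ 0.  0. -1.] F [ 0.4 -0.9  2.8] T [-0.13 -0.06  0.03] open 0.0137 q6 0.04
tool dx,dy cm to target [-0.03 -0.01]
t: 8.75
tool_pos: [0.5975, 0.1193, 0.1306]
orientation: [2.223, 2.219, 0.001]
force: [4.2, 1.1, 1.1]
opening: 0.0139
t 8.75 tcp [0.5975 0.1193 0.1306] yawy -0.09 z [ 0.001  0.    -1.   ] F [4.2 1.1 1.1] T [-0.08 -0.69  0.13] open 0.0139 q6 0.11
tool dx,dy cm to target [-0.03 -0.05]
```

The moment rose after about 62–64° of turn, so the stop is reached. I'll release and lift straight up.

```bash
python3 -m inch '[[[0,0,0,0,0,-0.5,1],[0,0,0,0,0,0,-0.5],[0,0,0,0,0,0,-0.5],[0,0,0,0,0,0,-0.5],[0,0,0,0,0,0,-0.5]]]';python3 -m inch '[[[0,0,0,0,0,0,-0.5],[0,0,-2,0,0,0,-0.5],[0,0,-4.5,0,0,0,-0.5],[0,0,-4.5,0,0,0,-0.5],[0,0,-4.5,0,0,0,-0.5]]]';python3 -m inch '[[[4.5,0,-1,0,0,0,-0.5],[4.5,0,0,0,0,0,-0.5],[4.5,0,0,0,0,0,-0.5],[4.5,0,0,0,0,0,-0.5],[4.5,0,0,0,0,0,-0.5]]]';python3 st.py
python3 - <<'E'
from plant import robot
import cv2,numpy as np
a=robot.read_camera("side")["image"];b=robot.read_camera("top")["image"]
cv2.imwrite("pics/top5.png",b);cv2.imwrite("pics/side5.png",a)
o=np.hstack([cv2.resize(a[170:290,180:300],(400,400),interpolation=2),cv2.resize(b[145:235,165:255],(400,400),interpolation=2)])
cv2.imwrite("pics/c5.png",cv2.convertScaleAbs(o,alpha=1.3))
E
```

```text
t: 9.25
tool_pos: [0.5967, 0.1193, 0.1302]
orientation: [-2.216, -2.226, 0.001]
force: [0.4, 0.3, 1.1]
opening: 0.0415
t: 9.75
tool_pos: [0.5966, 0.1193, 0.287]
orientation: [-2.217, -2.226, 0.001]
force: [0.9, 0.7, 0.0]
opening: 0.0692
t: 10.25
tool_pos: [0.5959, 0.346, 0.2956]
orientation: [2.217, 2.226, 0.0]
force: [1.7, 0.7, 0.6]
opening: 0.07
t 10.25 tcp [0.5959 0.346  0.2956] yawy 0.23 z [ 0. -0. -1.] F [1.7 0.7 0.6] T [-0.05  0.08 -0.01] open 0.07 q6 0.45
```

View pics/c5.png

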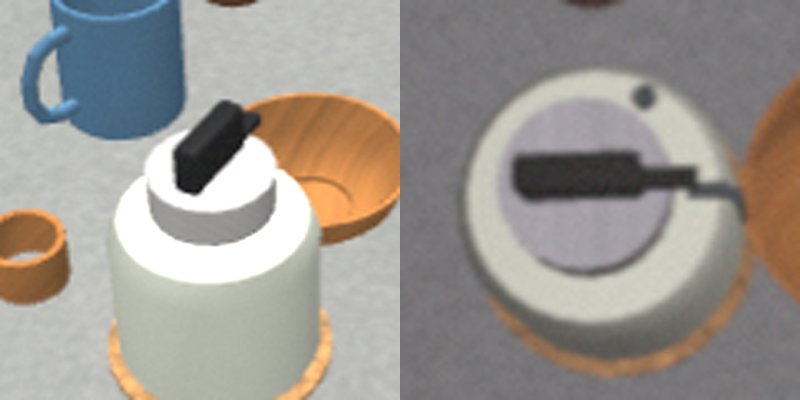

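The lid is down, level and centred, with the nose tip at (697,178) over the start of the rib at (700,185). The stud at (645,97) is visible again. One numeric check, then I'll hand in.

```bash
python3 - <<'E'
from h import *
k=90/400
T=lambda x,y:(165+(x-400)*k-.4,145+y*k-.4)
S=lambda x,y:(180+x*.3-.35,170+y*.3-.35)
print("lid top",tri(S(212,171),T(587,184)))
L=atz("top",T(587,184),.1255)
for nm,p,z in(("stud",(645,97),.097),("nose",(697,178),.128)):
    d=(atz("top",T(*p),z)-L)[:2];print(nm,np.linalg.norm(d).round(4),np.degrees(np.arctan2(d[1],d[0])).round(1))
a=cv2.imread("pics/top0.png")[180:240,345:405].astype(int);b=cv2.imread("pics/top5.png")[180:240,345:405].astype(int)
print("small jar diff",abs(a-b).mean())
from plant import robot
robot.close_job()
E
```

```text
lid top (array([0.59795825, 0.11884576, 0.12241055]), np.float64(2.704050647986985e-05))
stud 0.0427 -25.8
nose 0.0402 -88.2
small jar diff 1.3921296296296297
the job is handed in; nothing more can be done
```

I turned the lid back about 58° to the stud and pressed it down 7.9 mm into the thread with almost no resistance. I then screwed it clockwise about 64° until the wrist moment rose, which I took as the stop, and released it. The hand then lifted clear, and I handed the job in at about 10.4 s. It gave no verdict.

- **Height:** the lid top came down 11.8 mm between the two camera measurements, and the hand itself went down 12 mm. That puts the centre of the bar about 138 mm above the jar's underside, against a limit of 140.5 mm.
- **Nose:** it sits over the rib in the last picture. I measured it about 62° clockwise of the stud, where the rib is at 60°. That is within the allowed 13°.
- **Level and centred:** the lid looked level by eye. Its centre measured within about 1 mm of the starting jar estimate.
- **Small jar:** it looks unmoved, with only noise-level difference between the first and last top pictures.

No check failed. The camera put the lid top about 3 mm lower than the stated heights both before and after, which I took as calibration error and picture-reading error.

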